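Clear the jars and vent the pressure vessel

ROBOT

A 7-joint arm with a two-finger parallel gripper is mounted at the origin on the work surface. World frame = base frame: x ahead of the robot, y to its left, z up, the work surface at z = 0. Lengths are in m, angles in rad, forces in N, time in s.
With the tool pointing down it reaches from about 0.4 to 0.9 m from the base axis. Payload 5.5 kg.
Tool frame: the origin (TCP) lies on the centre line of the jaws, within the pads' length; the fingertips stand 25 mm ahead of it and the grasp point (between the pads) lies 6 mm ahead of it; z points along the fingers, y is the direction in which the jaws open and shut (so a half turn about z gives the same grasp; the last joint's range is limited). The gripper opens to 85 mm and grips with 20 to 120 N. Pads are 22 mm wide; open, the fingers measure 114 mm over their backs; the gripper's body (76 mm by 85 mm) begins 54 mm behind the grasp point. The pads swing forward as they close: fully open they stand 13 mm farther back than shut.
Start: joints at [1.445, 0.501, -0.427, 1.55, 0.221, 1.138, -0.21], TCP at [0.246, -0.601, 0.256] pointing down, gripper open.
Joint ranges: [-2.88, 2.88], [-0.31, 2.03], [-1.54, 1.56], [0.2, 2.42], [-1.41, 4.55], [0.19, 2.02], [-2.57, 2.57]. Speed limits (rad/s): [2.57, 2.57, 3.14, 3.14, 3.14, 3.14, 3.14].

INTERFACE

Orientations are given as a unit quaternion [x, y, z, w].
In Python, from rig import arm, capture, ticket gives the robot as it stands.
- The arm moves only by the shell command python3 -m handwheel 'ROWS' [OPENING] [FORCE]. ROWS is JSON, a list of rows, each a list of 2 entries, a list of its own where there are three numbers: the shift along the tool's x, y, z in m, then the turn, a rotation vector about the tool's x, y, z in rad. In form: [[[tx, ty, tz], [ax, ay, az]], ...]. A call has 1 to 8 rows; each row shifts and turns the commanded pose from where the row before left it, along the tool's axes as they then stand; what a row does not reach is not made up. A row lasts 1/10 s, in which the tool goes at most 50 mm and 8.59 degrees, less where a joint would pass 70% of its speed; a pose out of reach is approached as far as the arm can. A call is refused whole if a number of a shift passes 0.05 or a number of a turn 0.15, either way. A call with a gripper value outside its range is refused whole. OPENING is the closure in counts, from 0 (fully open) to 255 (shut), set as the call begins (- or left out, the last holds). The fingers move at their own pace and stop on an object; FORCE is the grip in N (left out, the last holds). Time passes only in rows, so rows that do not move let the fingers close. It gives the time, the measured TCP pose, the force and the opening at its end, in the units of the state.
- arm.read_state(): the state, without advancing time (a new reading comes with each control period).
- capture(name): name is "side" or "top"; returns a dict with "img" (480x640x3 uint8, blue, green, red), "K" (3x3 intrinsics, pixels), "eye" and "orientation" of the camera in the world. Camera axes: x right, y up, looking along -z (the intrinsics and any distortion apply to the point x, -y, -z); pixel columns grow to the right and rows downward; lengths in m; the calibration is good to about 2 mm. A picture is of the moment at which its call begins. There is no depth.
- ticket.sign_off(): hands the job in, once; it reports no verdict.
The state is a dict: "clock": time; "joint_pos": joint angles; "qvel": joint speeds; "joint_efforts": joint torques, N m; "eef_pos": TCP position; "eef_rot": TCP orientation; "contact_force": force on the tool from outside, world axes, zero at the start; "ft_torque": the same for the moment, N m; "grip_width": finger opening in m.
Only numpy, scipy, OpenCV 4.12 (cv2) and the standard library are available. Lean on these libraries where they do the work, as an engineer would, in place of code of your own. Each camera call takes 0.05 s, during which the arm holds its last target.

TASK

The three square jars stand where the cap handle of the small pressure vessel has to swing. Push them along the rail, on the bench and together as one closed, straight row, until all three are inside the green bay; then open the vessel's safety cap: turn it anticlockwise (seen from above) to its first stop without pressing, press it down, turn it on past the stop while pressed, and let it go so that it pops up. Do not knock over or shift any of the other things on the bench.

Things in the scene. Friction and masses are not known exactly. Their poses are not given: they have to be found in the camera images.
- rail: Aluminium guide rail fixed to the bench. Origin: on the bench, on the lane's centre line, before the vessel. Its y axis runs along the lane. Fence on its +x side (far from the robot): face towards the jars at x = +37 mm, 8 mm thick, 22 mm high, y from -330 to +330 mm; behind it a foot 3 mm high to x = +63 mm. The near side (-x) of the lane is open.
- bay_green: Bay painted flat on the bench with a green outline, 214 mm along the lane, 72 mm across: where the row must end, its middle at the bay's middle. Origin: bay centre on the bench, on the lane's centre line, 205 mm from the rail's origin towards +y or -y; axes parallel to the rail's.
- bay_yellow: The same bay with a yellow outline at the other end of the lane: not to be used for the jars; it is empty.
- tank: Stainless pressure vessel fixed to the bench, 100 mm across, about 100 mm behind the lane's centre line; round body 46 mm high, with the cap on top; a small dial gauge 38 mm high sits at its +x side, out to 114 mm from the axis. Origin: on the bench on the vertical axis about which the cap turns.
- cap (a joint): Turn of the cap, rad, grows anticlockwise from above. Starts at 0 to 0.25. Unpressed it turns easily (about 0.1 N m) to the first stop, felt at about 0.6. Pressed down 5.5 mm or more it turns on past the stop; from about 1.25 it is clear of its catch and free to pop up. Hard end at 1.5: turn to about 1.38 to release it.
- cap_lift (a joint): Press of the cap, m, positive down. 0 at rest, held up against its catch by a preloaded spring: about 11 N starts it moving, about 13 N holds it 6 to 8 mm down; bottoms out at +0.009. The stop is passed at +0.0055 or more. Released and let go, the cap springs up to -0.010.
- cap_bar (a point): Top middle of the cap's orange bar handle, on the vessel's axis, 100 mm above the bench at rest. Bar: 196 mm long along this point's y axis, 16 mm wide along its x, 20 mm high, so its underside is 80 mm up; a web 50 mm long, as wide, joins it to the black cap disc (96 mm across, top 72 mm up). Turns with the cap: its ends sweep a 98 mm radius, into the lane. Can be gripped across its middle from above.
- jar_1: Square jar, -y end of the row, at about y = -67 mm in the rail's frame at the start: body 62 x 62 mm and 72 mm high, blue round screw cap 42 mm across up to 98 mm; 0.15 to 0.31 kg. Origin: centre of its underside; sides parallel to its x and y axes. It starts with a gap of about 5 mm to its neighbour and to the fence.
- jar_2: Square jar, middle of the row, at about y = 0 mm in the rail's frame at the start: body 62 x 62 mm and 72 mm high, blue round screw cap 42 mm across up to 98 mm; 0.15 to 0.31 kg. Origin: centre of its underside; sides parallel to its x and y axes. It starts with a gap of about 5 mm to its neighbour and to the fence.
- jar_3: Square jar, +y end of the row, at about y = 67 mm in the rail's frame at the start: body 62 x 62 mm and 72 mm high, blue round screw cap 42 mm across up to 98 mm; 0.15 to 0.31 kg. Origin: centre of its underside; sides parallel to its x and y axes. It starts with a gap of about 5 mm to its neighbour and to the fence.
- amber_bottle: Bystander: amber bottle, 64 mm across, 130 mm high, behind the rail beside the vessel. Origin: centre of its underside.
- white_jar: Bystander: white jar with red lid, 68 mm across, 100 mm high, behind the rail on the other side of the vessel. Origin: centre of its underside.
- beaker: Bystander: glass beaker, 68 mm across, 85 mm high, on the robot's side of the lane. Origin: centre of its underside.
- flask: Bystander: green glass conical flask, 74 mm across at the foot, 100 mm high, on the robot's side of the lane. Origin: centre of its underside.
- petri_dish: Bystander: flat round dish, 90 mm across, 16 mm high, on the robot's side of the lane. Origin: centre of its underside.
- glove_box: Bystander: blue box of gloves, 110 x 220 x 70 mm, at the back. Origin: centre of its underside.
- wash_bottle: Bystander: white bottle with green cap, 68 mm across, 150 mm high, at the back. Origin: centre of its underside.
Not all that is in view belongs to the job. What is shaped like the tank but pink or purple is not meant.

How it is judged:
On the way, in this order (a step that is already met when the one before it is completed fails the run):
1. the three jars stand as one closed row inside the green bay (y of jar_1 in the frame of bay_green between -0.078 and 0.078 m and x of jar_1 in the frame of bay_green between -0.016 and 0.016 m and angle between the y axis of each of jar_1, jar_2, jar_3 and the y axis of rail, either way round below 0.17 rad and angle between each of jar_1, jar_2, jar_3's own z axis and vertical below 0.1 rad and linear speed of each of jar_1, jar_2, jar_3 below 0.02 m/s and height (world z) of each of jar_1, jar_2, jar_3 below 0.01 m and y of jar_2 in the frame of bay_green between -0.078 and 0.078 m and x of jar_2 in the frame of bay_green between -0.016 and 0.016 m and y of jar_3 in the frame of bay_green between -0.078 and 0.078 m and x of jar_3 in the frame of bay_green between -0.016 and 0.016 m and horizontal distance between jar_1 and jar_2 below 0.069 m and horizontal distance between jar_2 and jar_3 below 0.069 m), for 0.2 s.
2. the cap is turned to its first stop without being pressed (value of joint cap between 0.53 and 0.75 rad and value of joint cap_lift between -0.003 and 0.003 m), for 0.1 s.
3. the cap is pressed down at the first stop (value of joint cap_lift above 0.0045 m and value of joint cap between 0.45 and 0.85 rad), for 0.05 s.
4. the cap is turned past the stop and has popped up (value of joint cap above 1.15 rad and value of joint cap_lift below -0.006 m), for 0.1 s.
At the end, for the whole second after the job is handed in: Every jar is within 78 mm of the green bay's centre along the lane and 16 mm across it, under 10 degrees off the rail, upright, at rest, neighbours at most 69 mm apart centre to centre; the cap is past 1.15 rad and at least 6 mm above its closed height (all of step 1 and all of step 4); the robot touches nothing.
It fails at once if the row buckles or splays while it is moved: neighbouring jars more than 85 mm apart centre to centre, or a jar turned more than 0.4 rad (23 degrees) off the rail (horizontal distance between jar_1 and jar_2 above 0.085 m or horizontal distance between jar_2 and jar_3 above 0.085 m or angle between the y axis of any of jar_1, jar_2, jar_3 and the y axis of rail, either way round above 0.4 rad).
It fails at once if a jar is lifted more than 15 mm off the bench or tips more than 0.35 rad (20 degrees) (height (world z) of any of jar_1, jar_2, jar_3 above 0.015 m or angle between any of jar_1, jar_2, jar_3's own z axis and vertical above 0.35 rad).
It fails at once if a bystander (amber bottle, white jar, beaker, flask, petri dish, glove box, wash bottle) is moved more than 25 mm or tipped more than 0.35 rad (distance of any of amber_bottle, white_jar, beaker, flask, petri_dish, glove_box, wash_bottle from where it was at the start of the episode above 0.025 m or angle between any of amber_bottle, white_jar, beaker, flask, petri_dish, glove_box, wash_bottle's own z axis and vertical above 0.35 rad).
It also fails if it takes over 53 s, if anything falls off the work surface, if the arm or the gripper's body presses on something with over 40 N, if the wrist force passes 120 N, or if a joint passes its speed limit or range.

## Working session

There is one attempt and no reset: what is moved stays moved. The work goes in short steps, Python scripts to look and compute and a shell command to move; the robot and the scene stay as the last step left them, time stands still between calls to the robot, and variables do not carry over. Pictures are saved under pics/ and viewed, and the job is handed in when it is done.

```bash
ls; mkdir -p pics; python3 - <<'E'
from rig import arm, capture
import cv2
print(arm.read_state())
for n in ("top","side"):
    c=capture(n); cv2.imwrite(f"pics/{n}0.png",c["img"]); print(n,c["K"],c["eye"],c["orientation"],[k for k in c])
E
```

```text
pics
{'clock': 0.0, 'joint_pos': array([ 1.44518317,  0.50183965, -0.42677692,  1.55149179,  0.22083481,
        1.13830274, -0.21029755]), 'qvel': array([-0.00148121,  0.00043031, -0.00032417, -0.00148086,  0.00015963,
        0.00129245,  0.0001336 ]), 'joint_efforts': array([ 1.55365691e-03, -5.69530642e+01, -5.81564695e+00, -2.80938274e+01,
        1.06379771e-02,  1.20125822e-02, -6.81527666e-06]), 'eef_pos': array([ 0.24609671, -0.60089219,  0.2552458 ]), 'eef_rot': array([ 9.81155461e-01,  1.93217451e-01, -1.80693563e-04, -9.72303839e-04]), 'contact_force': array([-0.17382217, -0.11359089,  0.42393247]), 'ft_torque': array([0.04478255, 0.01279211, 0.010785  ]), 'grip_width': 0.08531891680847362}
top [[599.36229563   0.         314.55538849]
 [  0.         599.36229563 241.68951799]
 [  0.           0.           1.        ]] [0.30586212 0.02609172 1.4424247 ] [-0.04310991  0.02659136  0.71441852 -0.69788295] ['img', 'K', 'eye', 'orientation']
side [[477.06455612   0.         323.19081148]
 [  0.         477.06455612 235.28333679]
 [  0.           0.           1.        ]] [0.21495885 0.85279496 0.90429006] [-0.04901809  0.38595453  0.91125824 -0.1350731 ] ['img', 'K', 'eye', 'orientation']
```

View pics/top0.png

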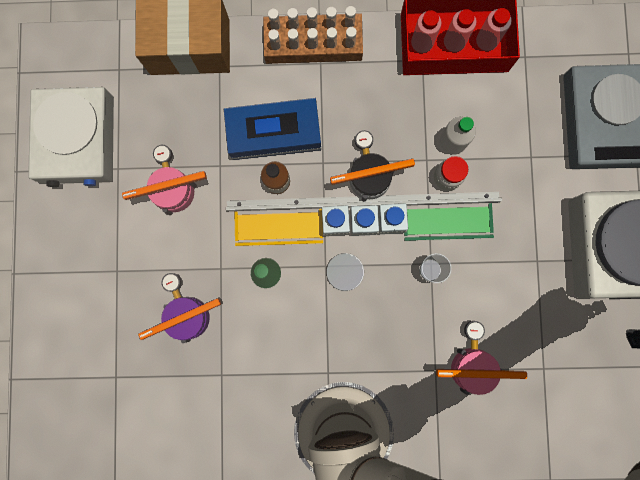

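View pics/side0.png

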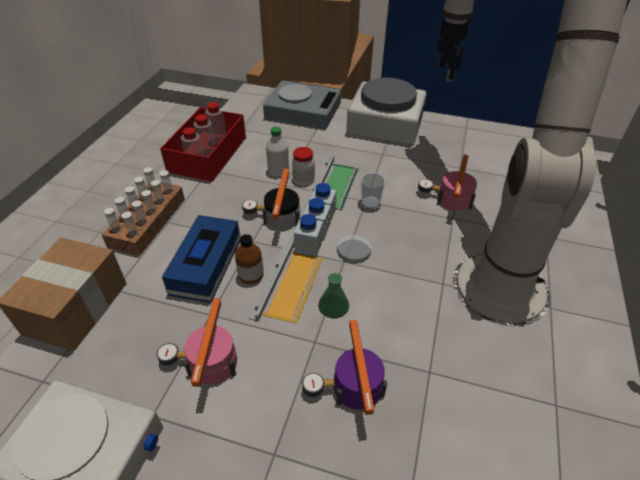

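The top view has the robot's +x up and +y left. The true (grey and black) tank is at about (371,175), the jars at (336/365/394, 218), green to the right (-y) and yellow to the left. Next I enlarge it.

```bash
cat > h.py <<'E'
import numpy as np, cv2
from scipy.spatial.transform import Rotation as R
from rig import arm, capture, ticket
def px2w(c,u,v,z):
    K=c["K"]; r=R.from_quat(c["orientation"])
    d=r.apply([(u-K[0,2])/K[0,0],-(v-K[1,2])/K[1,1],-1.0]); e=np.array(c["eye"])
    return e+d*(z-e[2])/d[2]
def w2px(c,p):
    K=c["K"]; r=R.from_quat(c["orientation"])
    q=r.inv().apply(np.array(p)-c["eye"]); return K[0,0]*q[0]/-q[2]+K[0,2], K[1,1]*q[1]/q[2]+K[1,2]
def crop(c,u0,v0,w,h,s,name,grid=20):
    im=cv2.resize(c["img"][v0:v0+h,u0:u0+w],None,fx=s,fy=s,interpolation=cv2.INTER_CUBIC)
    for u in range((u0//grid+1)*grid,u0+w,grid): cv2.putText(im,str(u),((u-u0)*s,10),0,.35,(0,0,255),1); cv2.line(im,((u-u0)*s,12),((u-u0)*s,18),(0,0,255),1)
    for v in range((v0//grid+1)*grid,v0+h,grid): cv2.putText(im,str(v),(0,(v-v0)*s),0,.35,(0,0,255),1); cv2.line(im,(22,(v-v0)*s),(28,(v-v0)*s),(0,0,255),1)
    cv2.imwrite("pics/"+name,im)
E
python3 - <<'E'
from h import *
import pickle
c=capture("top"); pickle.dump(c,open("top.pkl","wb")); crop(c,220,110,290,180,2,"a.png"); crop(c,315,140,130,110,6,"b.png",10)
c=capture("side"); pickle.dump(c,open("side.pkl","wb")); crop(c,230,120,180,200,3,"c.png")
E
```

```text
(no output)
```

View pics/a.png

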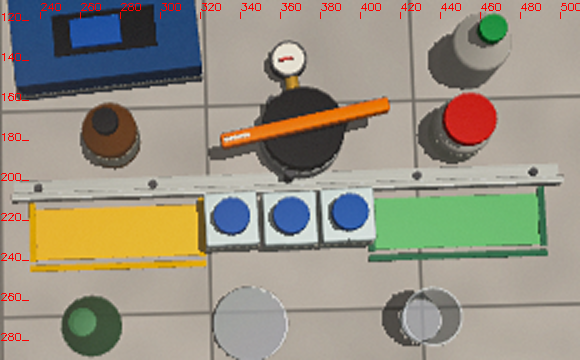

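View pics/b.png

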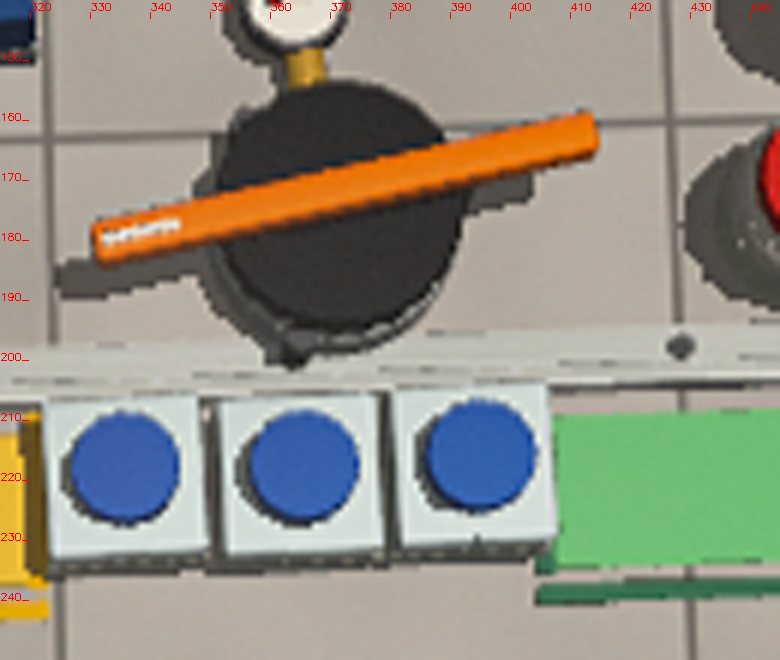

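View pics/c.png

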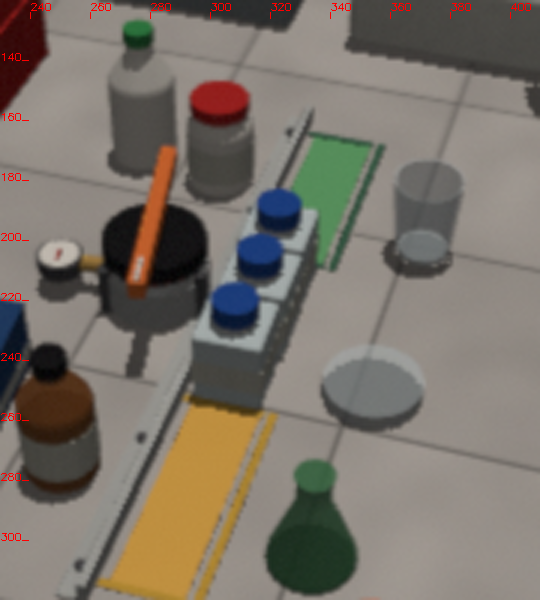

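```bash
python3 - <<'E'
from h import *
import pickle
c=pickle.load(open("top.pkl","rb"))
d=pickle.load(open("side.pkl","rb"))
crop(c,395,175,115,75,6,"d.png",10)
crop(c,220,185,115,75,6,"e.png",10)
for n,u,v,z in [("cap3?",335.7,217.8,.098),("mid",365.7,217.8,.098),("cap1?",395,215.8,.098),("barL",331,179.7,.1),("barR",413.8,161.7,.1),("barC",372.4,170.7,.1),
 ("disc",372,174,.072),("flask",266,272,.02),("petri",345,272,.016),("beaker",436,267,.085),("white",455,169,.1),("amber",275,174,.13)]:
    print(n,px2w(c,u,v,z).round(4))
for n,u,v,z in [("capA",235,298,.098),("capA",230+234/3,120+299/3,.098),("mid",230+260/3,120+249/3,.098),("capC",230+279/3,120+204/3,.098),("barN",230+137/3,120+290/3,.09),("barF",230+168/3,120+150/3,.1)]:
    print("side",n,px2w(d,u,v,z).round(4))
E
```

```text
cap3? [0.4924 0.007  0.098 ]
mid [ 0.4906 -0.0607  0.098 ]
cap1? [ 0.4935 -0.1268  0.098 ]
barL [0.5797 0.0155 0.1   ]
barR [ 0.6161 -0.1735  0.1   ]
barC [ 0.5979 -0.079   0.1   ]
disc [ 0.5962 -0.0801  0.072 ]
flask [0.3774 0.1749 0.02  ]
petri [ 0.3732 -0.0129  0.016 ]
beaker [ 0.3764 -0.2163  0.085 ]
white [ 0.5966 -0.2658  0.1   ]
amber [0.5899 0.1402 0.13  ]
side capA [0.5636 0.2943 0.098 ]
side capA [0.4911 0.0123 0.098 ]
side mid [ 0.4893 -0.0558  0.098 ]
side capC [ 0.4913 -0.1206  0.098 ]
side barN [0.5758 0.0178 0.09  ]
side barF [ 0.6126 -0.1642  0.1   ]
```

View pics/d.png

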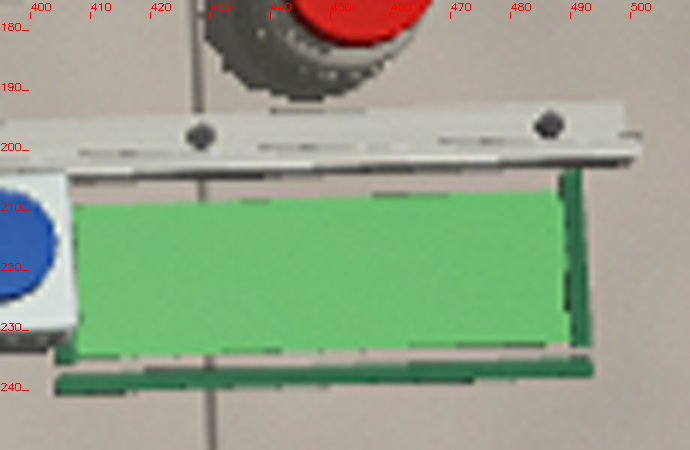

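View pics/e.png

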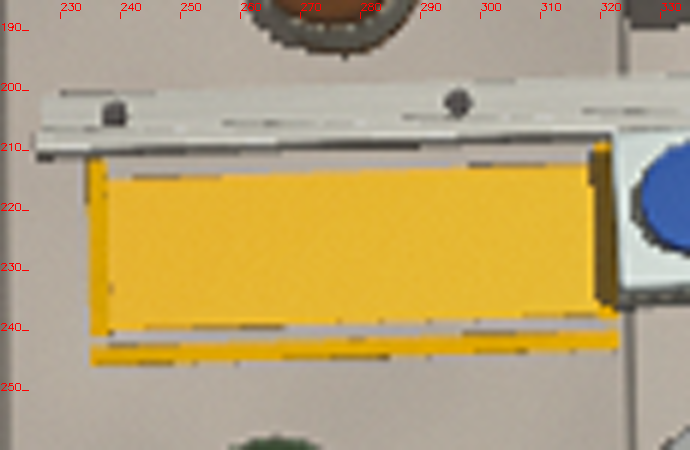

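```bash
python3 - <<'E'
from h import *
import pickle
c=pickle.load(open("top.pkl","rb"))
d=pickle.load(open("side.pkl","rb"))
def P(n,x,y,z,o): print(n,px2w(c,o[0]+x/6,o[1]+y/6,z).round(4))
D=(395,175);E=(220,185)
P("fenceR",637,155,.022,D);P("fenceL",38,145,.022,E)
P("G topR",582,170,0,D);P("G botR",593,377,0,D);P("G botL",55,393,0,D);P("fill botL",75,357,0,D);P("fill botR",565,340,0,D);P("fill topR",562,190,0,D)
P("Y topL",88,158,0,E);P("Y botL",92,364,0,E);P("Y botR",618,350,0,E);
crop(d,235,155,135,170,4,"f.png",10)
crop(d,290,120,80,100,6,"g.png",10)
E
```

```text
fenceR [ 0.5335 -0.3885  0.022 ]
fenceL [0.5306 0.2681 0.022 ]
G topR [ 0.5315 -0.3726  0.    ]
G botR [ 0.4477 -0.3727  0.    ]
G botL [ 0.4465 -0.1578  0.    ]
fill botL [ 0.4609 -0.1664  0.    ]
fill botR [ 0.4629 -0.3624  0.    ]
fill topR [ 0.5236 -0.3642  0.    ]
Y topL [0.5282 0.2515 0.    ]
Y botL [0.444  0.2506 0.    ]
Y botR [0.4445 0.0379 0.    ]
```

View pics/f.png

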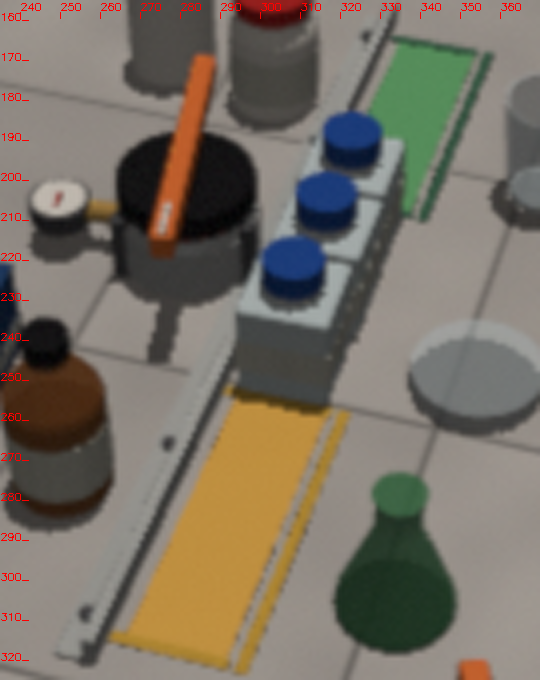

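View pics/g.png

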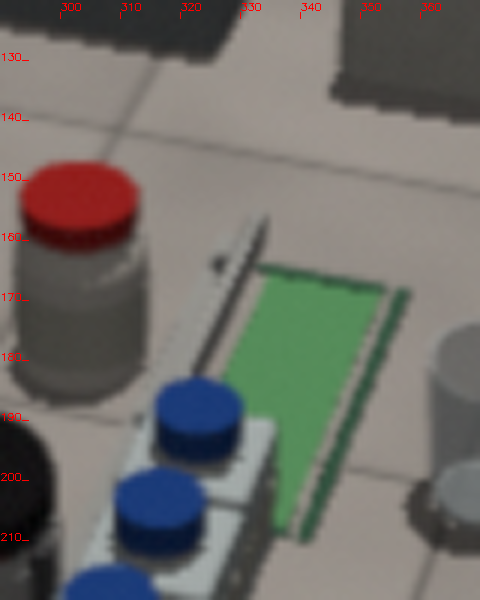

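```bash
cat >> h.py <<'E'
def to(p,yaw):
    """shift in present tool axes and tool-z turn to reach p with y_tool at world angle yaw"""
    s=arm.read_state(); r=R.from_quat(s["eef_rot"]); M=r.as_matrix()
    d=np.array(p)-s["eef_pos"]
    ty=np.array([np.cos(yaw),np.sin(yaw),0]); tz=np.array([0,0,-1.]); tx=np.cross(ty,tz)
    T=R.from_matrix(np.c_[tx,ty,tz])
    print("t",s["clock"],"pos",s["eef_pos"].round(4),"yawY",round(float(np.arctan2(M[1,1],M[0,1])),4),"w",round(s["grip_width"],4),"F",s["contact_force"].round(1),"T",s["ft_torque"].round(2))
    print("shift",r.inv().apply(d).round(4),"turn",(r.inv()*T).as_rotvec().round(4),"q",s["joint_pos"].round(2))
E
python3 -m handwheel '[[[0.0326,-0.0336,0],[0,0,0]],[[0.0326,-0.0336,0],[0,0,0]],[[0.0326,-0.0336,0],[0,0,0]],[[0.0326,-0.0336,0],[0,0,0]],[[0.0326,-0.0336,0],[0,0,0]],[[0.0326,-0.0336,0],[0,0,0]],[[0.0326,-0.0336,0],[0,0,0]],[[0.0326,-0.0336,0],[0,0,0]]]' 0
python3 -c "
from h import *
to([.492,.007,.2],0)"
```

```text
clock: 1.0
eef_pos: [0.3862, -0.2521, 0.2564]
eef_rot: [0.981, 0.193, 0.0, 0.0]
contact_force: [0.0, -0.3, 0.7]
grip_width: 0.0853
t 1.0 pos [ 0.3862 -0.2521  0.2564] yawY -1.1821 w 0.0853 F [ 0.  -0.3  0.7] T [ 0.01 -0.08  0.06]
shift [ 0.1961 -0.1997  0.0563] turn [ 5.0000e-04  5.0000e-04 -1.1821e+00] q [ 1.1   0.17 -0.64  2.    0.12  1.   -0.78]
```

```bash

python3 -m handwheel '[[[0.033,-0.0333,0],[0,0,0]],[[0.033,-0.0333,0],[0,0,0]],[[0.033,-0.0333,0],[0,0,0]],[[0.033,-0.0333,0],[0,0,0]],[[0.033,-0.0333,0],[0,0,0]],[[0.033,-0.0333,0],[0,0,0]],[[0,0,0],[0,0,-0.14]],[[0,0,0],[0,0,-0.14]]]'
python3 -m handwheel '[[[0,0,0],[0,0,-0.14]],[[0,0,0],[0,0,-0.14]],[[0,0,0],[0,0,-0.14]],[[0,0,0],[0,0,-0.14]],[[0,0,0],[0,0,-0.14]],[[0,0,0],[0,0,-0.14]],[[0,0,0],[0,0,0]],[[0,0,0],[0,0,0]]]'
python3 -c "
from h import *
to([.492,.007,.12],0.00)
c=capture('top');crop(c,315,140,130,110,6,'t1.png',10)
c=capture('side');crop(c,230,60,180,200,3,'s1.png',20)"
```

```text
clock: 1.8
eef_pos: [0.4936, 0.0089, 0.2564]
eef_rot: [0.943, 0.333, 0.0, -0.0]
contact_force: [-0.1, -1.2, -0.1]
grip_width: 0.0856
clock: 2.6
eef_pos: [0.4932, 0.006, 0.2562]
eef_rot: [0.73, 0.683, -0.0, -0.0]
contact_force: [-0.2, 0.4, 0.9]
grip_width: 0.0857
t 2.6 pos [0.4932 0.006  0.2562] yawY -0.0659 w 0.0857 F [-0.2  0.4  0.9] T [0.02 0.01 0.  ]
shift [ 0.0009 -0.0013  0.1362] turn [-0.0002 -0.0002 -0.0659] q [ 0.8   0.34 -1.03  1.92  0.34  1.06 -0.44]
```

View pics/s1.png

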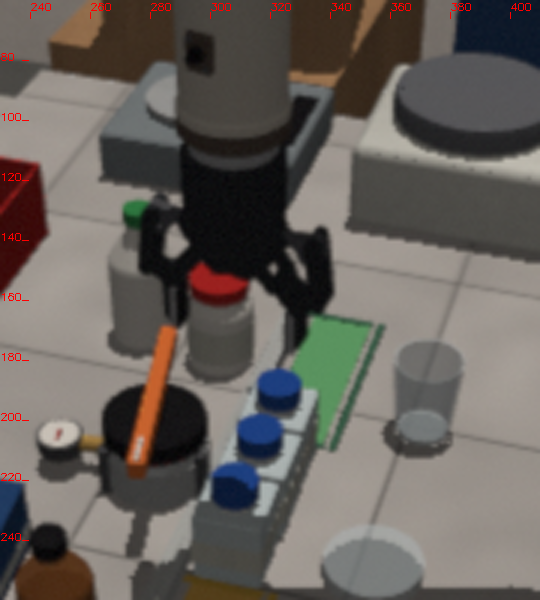

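```bash

python3 -m handwheel '[[[0.003,-0.001,0.03],[0,0,-0.066]],[[0,0,0.03],[0,0,0]],[[0,0,0.03],[0,0,0]],[[0,0,0.03],[0,0,0]],[[0,0,0.02],[0,0,0]],[[0,0,0.02],[0,0,0]],[[0,0,0.017],[0,0,0]],[[0,0,0.0185],[0,0,0]]]' 0
python3 -c "
from h import *
c=capture('top')
s=arm.read_state();print(s['contact_force'])
c=capture('side');crop(c,230,60,180,200,3,'s2.png',20);crop(capture('top'),315,140,130,110,6,'t2.png',10)
to([.492,.009,.06],0.00)"
```

```text
clock: 3.5
eef_pos: [0.4927, 0.0091, 0.0601]
eef_rot: [0.706, 0.708, -0.0, 0.0]
contact_force: [-0.2, 0.3, 0.5]
grip_width: 0.0854
[-0.96475074 -0.36621528 -1.48440945]
t 3.65 pos [0.4917 0.0093 0.0601] yawY 0.0032 w 0.0857 F [-0.3  0.2  0.2] T [ 0.   -0.05  0.01]
shift [-0.0003  0.0003  0.0001] turn [-0.0022  0.      0.0032] q [ 0.56  0.64 -0.78  2.06  0.69  0.72 -0.66]
```

View pics/s2.png

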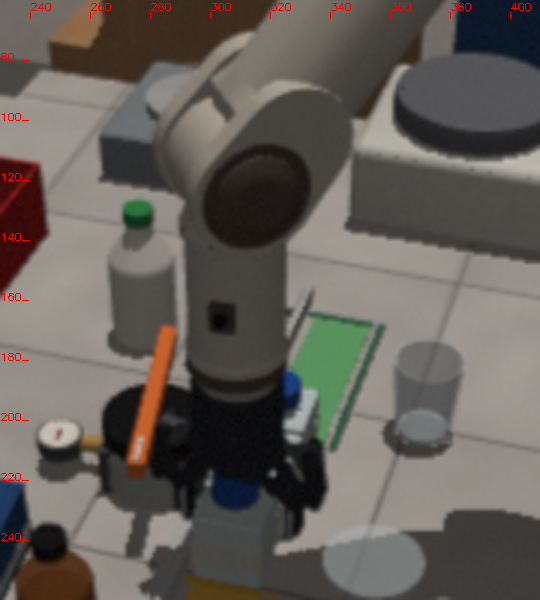

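View pics/t2.png

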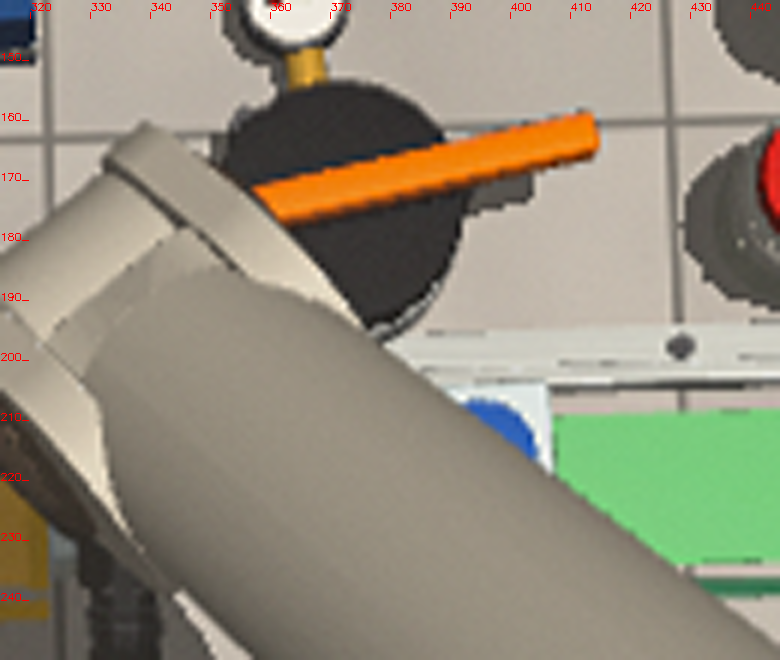

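```bash

python3 -m handwheel '[[[0,0,0],[0,0,0]],[[0,0,0],[0,0,0]],[[0,0,0],[0,0,0]],[[0,0,0],[0,0,0]],[[0,0,0],[0,0,0]],[[0,0,0],[0,0,0]],[[0,0,0],[0,0,0]]]' 255 25
python3 -c "
from h import *
to([.492,.009,.06],0.00)"
```

```text
clock: 4.35
eef_pos: [0.4938, 0.0093, 0.0621]
eef_rot: [0.706, 0.708, 0.001, 0.001]
contact_force: [-0.6, -0.8, 6.5]
grip_width: 0.0621
t 4.35 pos [0.4938 0.0093 0.0621] yawY 0.0037 w 0.0621 F [-0.6 -0.8  6.5] T [0.14 0.18 0.02]
shift [-0.0003 -0.0018  0.0021] turn [0.0027 0.0002 0.0037] q [ 0.56  0.63 -0.78  2.06  0.69  0.72 -0.66]
```

```bash

python3 -m handwheel '[[[-0.004,0,0],[0,0,0]],[[-0.006,0,0],[0,0,0]],[[-0.008,0,0],[0,0,0]],[[-0.008,0,0],[0,0,0]],[[-0.008,0,0],[0,0,0]],[[-0.008,0,0],[0,0,0]],[[-0.006,0,0],[0,0,0]],[[-0.002,0,0],[0,0,0]]]'
python3 -c "
from h import *
c=capture('side');crop(c,230,60,180,200,3,'s3.png',20);crop(capture('top'),315,140,190,110,4,'t3.png',10)
to([.493,-.203,.06],0.00)"
```

```text
clock: 5.15
eef_pos: [0.4945, -0.0381, 0.0623]
eef_rot: [0.705, 0.709, 0.003, 0.0]
contact_force: [1.0, 7.0, 5.8]
grip_width: 0.062
t 5.25 pos [ 0.4945 -0.0383  0.0622] yawY 0.0051 w 0.0617 F [1.5 5.8 5.1] T [ 1.27 -0.08 -0.03]
shift [-0.1647 -0.0024  0.0017] turn [ 0.0042 -0.0034  0.0051] q [ 0.66  0.64 -0.79  2.06  0.68  0.72 -0.56]
```

View pics/s3.png

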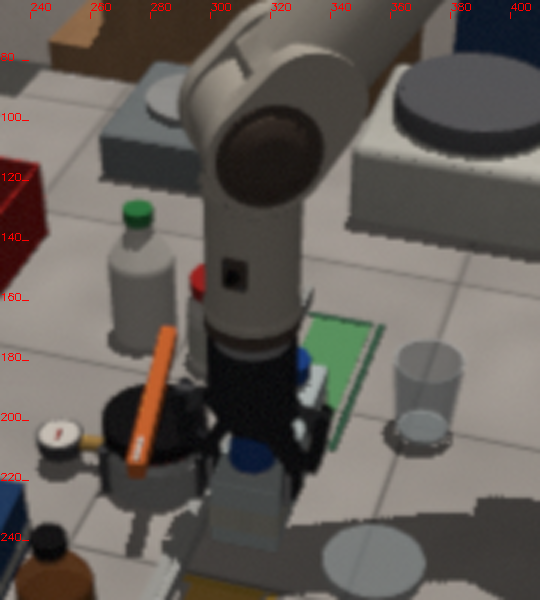

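View pics/t3.png

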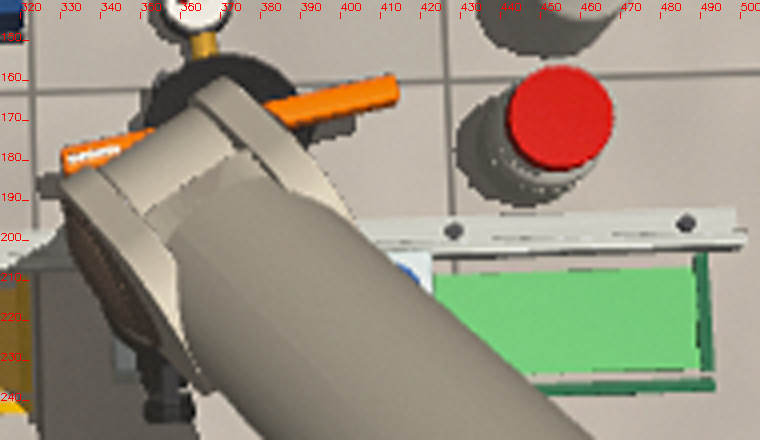

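```bash

python3 -m handwheel '[[[-0.005,0,0],[0,0,0]],[[-0.009,0,0],[0,0,0]],[[-0.01,0,0],[0,0,0]],[[-0.01,0,0],[0,0,0]],[[-0.01,0,0],[0,0,0]],[[-0.01,0,0],[0,0,0]],[[-0.01,0,0],[0,0,0]],[[-0.01,0,0],[0,0,0]]]'
python3 -m handwheel '[[[-0.01,0,0],[0,0,0]],[[-0.01,0,0],[0,0,0]],[[-0.01,0,0],[0,0,0]],[[-0.01,0,0],[0,0,0]],[[-0.008,0,0],[0,0,0]],[[-0.006,0,0],[0,0,0]],[[-0.004,0,0],[0,0,0]],[[-0.002,0,0],[0,0,0]]]'
python3 -c "
from h import *
c=capture('side');crop(c,230,60,180,200,3,'s4.png',20);crop(capture('top'),340,140,190,110,4,'t4.png',10)
to([.493,-.203,.06],0.00)"
```

```text
clock: 6.05
eef_pos: [0.4948, -0.1115, 0.0622]
eef_rot: [0.705, 0.709, 0.003, -0.0]
contact_force: [2.4, 7.6, -0.1]
grip_width: 0.0618
clock: 6.85
eef_pos: [0.4952, -0.1716, 0.0622]
eef_rot: [0.705, 0.709, 0.003, 0.0]
contact_force: [1.4, 8.6, 4.5]
grip_width: 0.0619
t 6.95 pos [ 0.4952 -0.1718  0.0622] yawY 0.006 w 0.062 F [1.7 7.5 7.2] T [ 1.52 -0.13 -0.01]
shift [-0.0312 -0.0024  0.0021] turn [ 0.004  -0.0032  0.006 ] q [ 0.9   0.67 -0.78  1.99  0.68  0.76 -0.28]
```

View pics/s4.png

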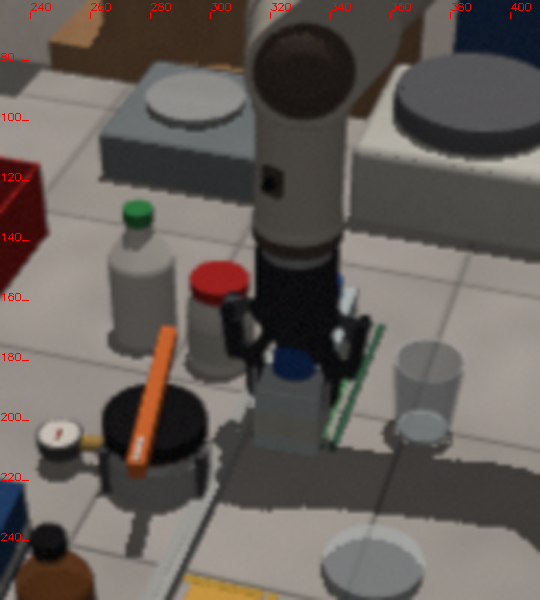

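View pics/t4.png

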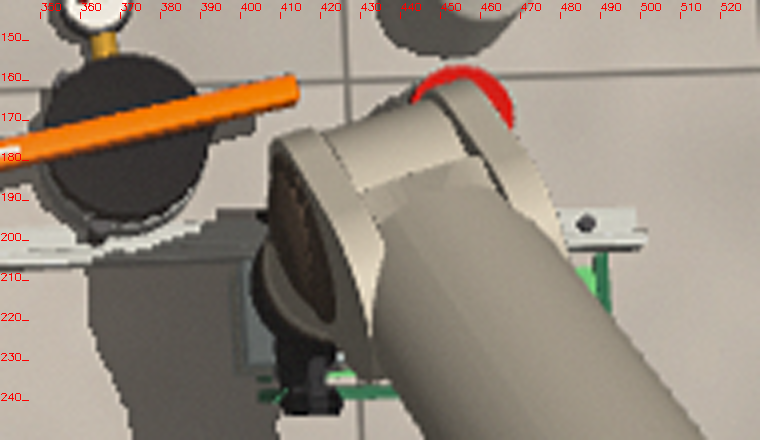

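```bash

python3 -c "
from h import *
c=capture('side')
crop(c,295,150,80,75,8,'s5.png',10)
print(px2w(c,340.7,210.2,0),px2w(c,358,168,0),px2w(c,328,180,.098))
"
```

```text
[ 0.4473527  -0.15651941  0.        ] [ 4.47494758e-01 -3.70067998e-01  1.11022302e-16] [ 0.48816889 -0.15843631  0.098     ]
```

View pics/s5.png

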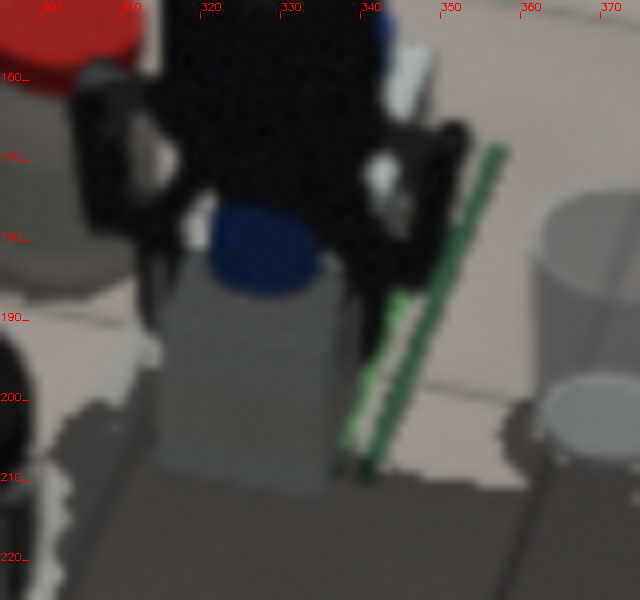

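```bash

python3 -c "
from h import *
c=capture('side')
print(px2w(c,315,208,0),px2w(c,335.5,211.7,0),px2w(c,316,185,.072),px2w(c,337,188.5,.072))
"
```

```text
[ 0.52069642 -0.14351797  0.        ] [ 0.45989448 -0.14573961  0.        ] [ 0.52275108 -0.15891422  0.072     ] [ 0.46240275 -0.161606    0.072     ]
```

```bash

python3 -m handwheel '[[[-0.004,0,0],[0,0,0]],[[-0.006,0,0],[0,0,0]],[[-0.006,0,0],[0,0,0]],[[-0.005,0,0],[0,0,0]],[[-0.004,0,0],[0,0,0]],[[-0.002,0,0],[0,0,0]],[[0,0,0],[0,0,0]],[[0,0,0],[0,0,0]]]'
python3 -c "
from h import *
to([.493,-.203,.06],0.00)
c=capture('side')
crop(c,295,150,80,75,8,'s6.png',10)
"
```

```text
clock: 7.85
eef_pos: [0.4953, -0.1987, 0.0622]
eef_rot: [0.705, 0.709, 0.002, 0.0]
contact_force: [2.2, 7.5, 7.8]
grip_width: 0.0621
t 7.85 pos [ 0.4953 -0.1987  0.0622] yawY 0.0062 w 0.0621 F [2.2 7.5 7.8] T [ 1.61 -0.13 -0.  ]
shift [-0.0043 -0.0024  0.0022] turn [ 0.0037 -0.003   0.0062] q [ 0.94  0.69 -0.77  1.96  0.68  0.77 -0.23]
```

View pics/s6.png

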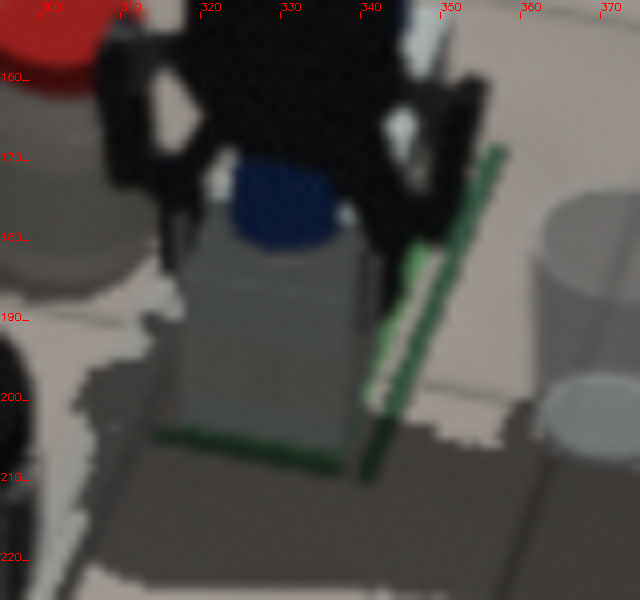

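```bash

python3 -m handwheel '[[[0,0,0],[0,0,0]],[[0,0,0],[0,0,0]],[[0,0,0],[0,0,0]],[[0,0,0],[0,0,0]],[[0,0,-0.01],[0,0,0]],[[0,0,-0.02],[0,0,0]],[[0,0,-0.03],[0,0,0]],[[0,0,-0.03],[0,0,0]]]' 30
python3 -m handwheel '[[[0.02,0,-0.03],[0,0,0]],[[0.03,0,-0.02],[0,0,0]],[[0.04,0,-0.01],[0,0,0]],[[0.04,0,0],[0,0,0]],[[0.04,0,0],[0,0,0]],[[0.03,0,0],[0,0,0]],[[0,0,0],[0,0,0]],[[0,0,0],[0,0,0]]]' 60
python3 -c "
from h import *
to([.598,-.079,.2],0.19)
c=capture('side')
crop(c,235,110,135,150,4,'s7.png',10)
crop(capture('top'),340,140,190,120,4,'t7.png',10)
"
```

```text
clock: 8.7
eef_pos: [0.4931, -0.2016, 0.1521]
eef_rot: [0.706, 0.709, -0.0, -0.0]
contact_force: [0.1, -0.7, 0.0]
grip_width: 0.0753
clock: 9.5
eef_pos: [0.4926, -0.0013, 0.2114]
eef_rot: [0.705, 0.709, -0.0, 0.0]
contact_force: [0.7, -0.3, 0.5]
grip_width: 0.0655
t 9.5 pos [ 0.4926 -0.0013  0.2114] yawY 0.0063 w 0.0655 F [ 0.7 -0.3  0.5] T [-0.04  0.02  0.02]
shift [-0.0784  0.1049  0.0115] turn [ 0.0004  0.0008 -0.1837] q [ 0.78  0.41 -1.01  1.97  0.42  0.99 -0.43]
```

View pics/s7.png

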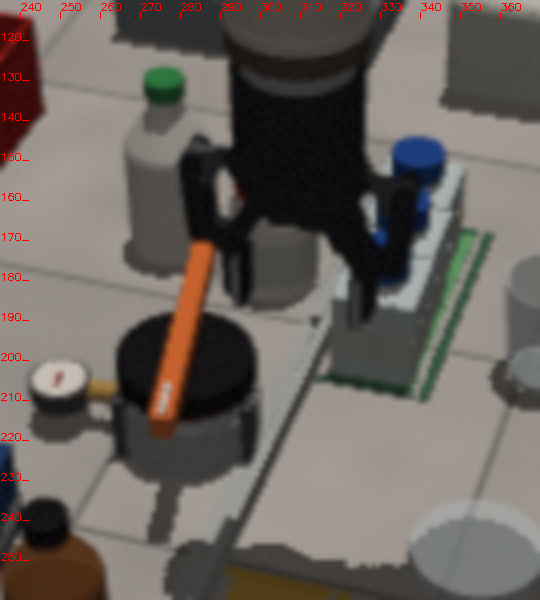

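View pics/t7.png

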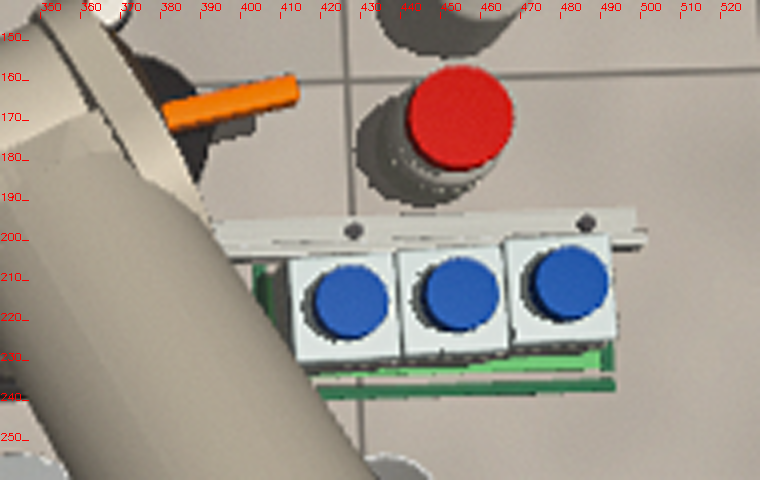

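```bash

python3 -c "
from h import *
import pickle
c=pickle.load(open('top.pkl','rb'))
for u,v in [(427.8,215.3),(455.5,213.5),(483,210.8)]: print(px2w(c,u,v,.098).round(4))
"
```

```text
[ 0.4927 -0.2005  0.098 ]
[ 0.4952 -0.2628  0.098 ]
[ 0.4998 -0.3246  0.098 ]
```

```bash

python3 -m handwheel '[[[-0.02,0.03,0],[0,0,0]],[[-0.02,0.03,0],[0,0,0]],[[-0.02,0.03,0],[0,0,0]],[[-0.0165,0.0165,0.01],[0,0,0]],[[0,0,0],[0,0,-0.09]],[[0,0,0],[0,0,-0.094]],[[0,0,0.02],[0,0,0]],[[0,0,0.02],[0,0,0]]]' 60
python3 -c "
from h import *
to([.599,-.077,.104],0.19)
c=capture('side')
crop(c,235,110,135,150,4,'s8.png',10)
crop(capture('top'),340,140,100,75,6,'t8.png',10)
for p in [(.599,-.077,.1),(.599,-.077,.14)]: print(w2px(c,p))
"
```

```text
clock: 10.4
eef_pos: [0.5996, -0.0803, 0.1604]
eef_rot: [0.639, 0.769, 0.0, 0.0]
contact_force: [0.3, -0.6, -0.5]
grip_width: 0.0651
t 10.4 pos [ 0.5996 -0.0803  0.1604] yawY 0.1847 w 0.0651 F [ 0.3 -0.6 -0.5] T [-0.01  0.02 -0.02]
shift [ 0.0034 -0.      0.0564] turn [ 0.0005  0.0006 -0.0053] q [ 0.74  0.68 -0.91  1.74  0.61  1.03 -0.21]
(np.float64(279.807250517731), np.float64(189.52411698956885))
(np.float64(279.06653204096983), np.float64(177.5529239713222))
```

View pics/s8.png

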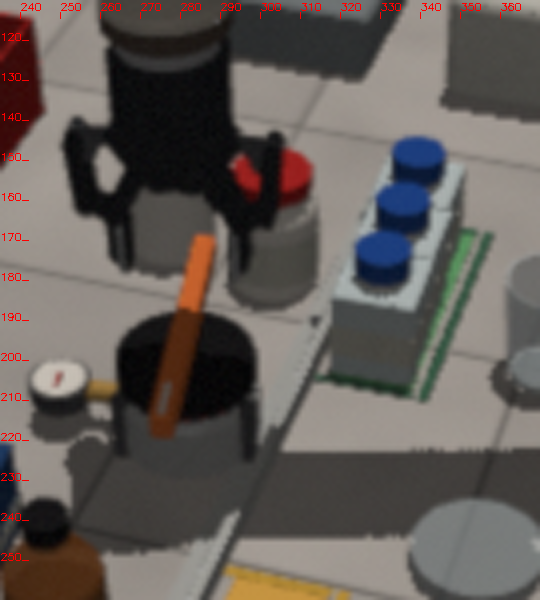

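```bash

python3 -m handwheel '[[[0.003,0,0.015],[0,0,-0.005]],[[0,0,0.015],[0,0,0]],[[0,0,0.012],[0,0,0]],[[0,0,0.008],[0,0,0]],[[0,0,0.005],[0,0,0]],[[0,0,0],[0,0,0]],[[0,0,0],[0,0,0]]]' 60
python3 -c "
from h import *
to([.599,-.077,.104],0.19)
c=capture('side')
crop(c,235,130,100,100,6,'s9.png',10)
"
```

```text
clock: 11.2
eef_pos: [0.5991, -0.0748, 0.1061]
eef_rot: [0.636, 0.772, 0.0, 0.0]
contact_force: [-1.0, 0.2, 0.1]
grip_width: 0.0653
t 11.2 pos [ 0.5991 -0.0748  0.1061] yawY 0.1933 w 0.0653 F [-1.   0.2  0.1] T [ 0.04 -0.02  0.01]
shift [-0.0021 -0.0006  0.0021] turn [0.0006 0.     0.0033] q [ 0.69  0.74 -0.86  1.77  0.68  0.95 -0.25]
```

View pics/s9.png

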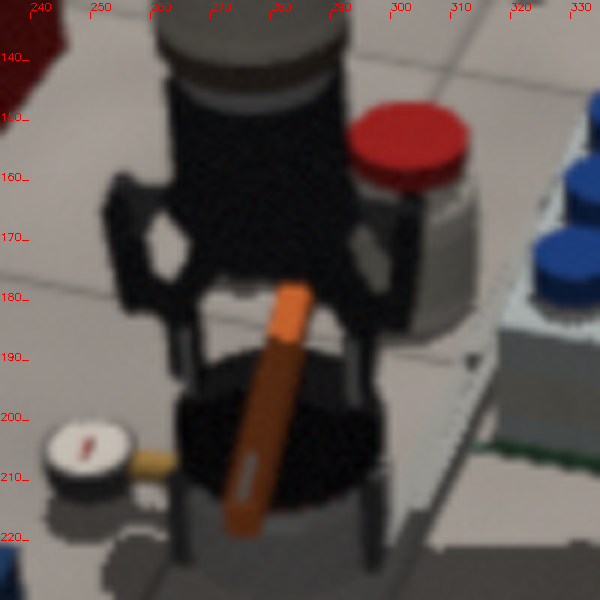

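```bash

python3 -m handwheel '[[[-0.002,0,0],[0,0,0]],[[0,0,0],[0,0,0]],[[0,0,0],[0,0,0]],[[0,0,0],[0,0,0]],[[0,0,0],[0,0,0]],[[0,0,0],[0,0,0]],[[0,0,0],[0,0,0]],[[0,0,0],[0,0,0]]]' 255 40
python3 -c "
from h import *
to([.599,-.077,.106],0.19)
"
```

```text
clock: 12.05
eef_pos: [0.5995, -0.077, 0.1062]
eef_rot: [0.636, 0.772, 0.0, 0.0]
contact_force: [-0.4, -0.6, 4.9]
grip_width: 0.0152
t 12.05 pos [ 0.5995 -0.077   0.1062] yawY 0.1929 w 0.0152 F [-0.4 -0.6  4.9] T [-0.13  0.12 -0.01]
shift [ 0.0001 -0.0005  0.0002] turn [0.0006 0.0004 0.0029] q [ 0.7   0.74 -0.86  1.77  0.68  0.95 -0.25]
```

```bash

python3 -m handwheel '[[[0,0,0],[0,0,-0.06]],[[0,0,0],[0,0,-0.08]],[[0,0,0],[0,0,-0.08]],[[0,0,0],[0,0,-0.08]],[[0,0,0],[0,0,-0.06]],[[0,0,0],[0,0,-0.03]],[[0,0,0],[0,0,0]],[[0,0,0],[0,0,0]]]'
python3 -c "
from h import *
to([.599,-.077,.106],0.19)
"
python3 -m handwheel '[[[0,0,0],[0,0,-0.02]],[[0,0,0],[0,0,0]],[[0,0,0],[0,0,0]]]'
python3 -c "
from h import *
to([.599,-.077,.106],0.19)
crop(capture('side'),235,130,100,100,6,'s10.png',10)
"
```

```text
clock: 12.85
eef_pos: [0.5988, -0.0773, 0.1062]
eef_rot: [0.474, 0.88, -0.001, -0.0]
contact_force: [-2.6, -0.8, 7.5]
grip_width: 0.0149
t 12.85 pos [ 0.5988 -0.0773  0.1062] yawY 0.5829 w 0.0149 F [-2.6 -0.8  7.5] T [-0.31  0.55  0.09]
shift [0.0002 0.0003 0.0002] turn [-0.001   0.0005  0.3929] q [ 0.75  0.78 -0.94  1.77  0.75  0.99  0.09]
clock: 13.15
eef_pos: [0.5988, -0.0774, 0.1062]
eef_rot: [0.465, 0.885, -0.001, -0.0]
contact_force: [-2.6, -1.1, 7.2]
grip_width: 0.0149
t 13.15 pos [ 0.5988 -0.0774  0.1062] yawY 0.6028 w 0.0149 F [-2.6 -1.1  7.2] T [-0.36  0.58  0.03]
shift [0.0002 0.0003 0.0002] turn [-0.0011  0.0006  0.4128] q [ 0.75  0.78 -0.94  1.77  0.75  0.99  0.11]
```

View pics/s10.png

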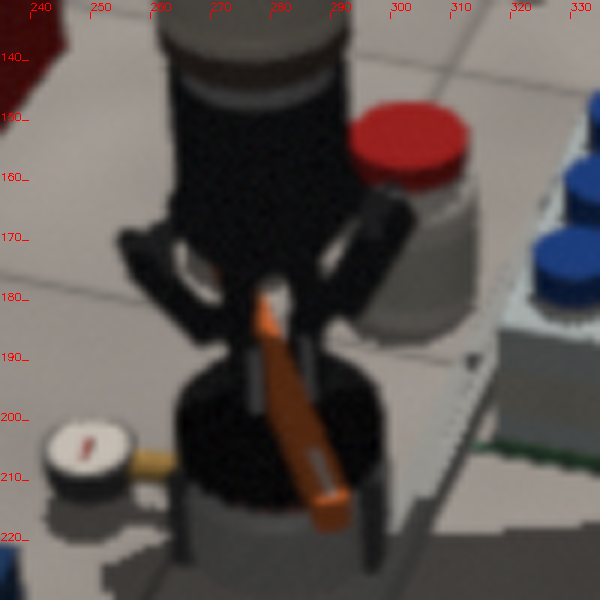

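```bash

for i in 1 2 3; do python3 -m handwheel '[[[0,0,0],[0,0,-0.02]],[[0,0,0],[0,0,0]]]' >/dev/null
python3 -c "
from h import *
to([.599,-.077,.106],0.19)
"; done
```

```text
t 13.4 pos [ 0.5988 -0.0774  0.1062] yawY 0.623 w 0.0152 F [-2.6 -1.1  7.2] T [-0.3  0.6 -0. ]
shift [0.0002 0.0004 0.0002] turn [-0.0012  0.0006  0.433 ] q [ 0.75  0.79 -0.94  1.77  0.75  1.    0.13]
t 13.6 pos [ 0.5988 -0.0774  0.1062] yawY 0.643 w 0.0149 F [-2.9 -1.1  8. ] T [-0.38  0.64 -0.  ]
shift [0.0002 0.0004 0.0002] turn [-0.0013  0.0006  0.453 ] q [ 0.75  0.79 -0.95  1.77  0.76  1.    0.14]
t 13.8 pos [ 0.5988 -0.0775  0.1062] yawY 0.663 w 0.0151 F [-3.2 -1.3  7.5] T [-0.34  0.75  0.01]
shift [0.0002 0.0005 0.0002] turn [-0.0014  0.0006  0.473 ] q [ 0.75  0.79 -0.95  1.77  0.76  1.    0.16]
```

```bash

python3 -c "
from h import *
c=capture('side')
crop(c,255,170,60,60,10,'s11.png',10)
for th in (.19,.5,.55,.6,.65,.7):
    print(th,[np.round((np.array(w2px(c,(.594-.098*np.sin(th)+k*np.cos(th),-.073+.098*np.cos(th)+k*np.sin(th),.1)))-[255,170])*10) for k in (-.008,.008)])
crop(capture('top'),320,150,120,75,6,'t11.png',10)
"
```

```text
0.19 [array([229., 454.]), array([167., 449.])]
0.5 [array([350., 444.]), array([287., 452.])]
0.55 [array([368., 440.]), array([306., 450.])]
0.6 [array([387., 436.]), array([326., 448.])]
0.65 [array([405., 431.]), array([345., 445.])]
0.7 [array([422., 425.]), array([363., 441.])]
```

View pics/s11.png

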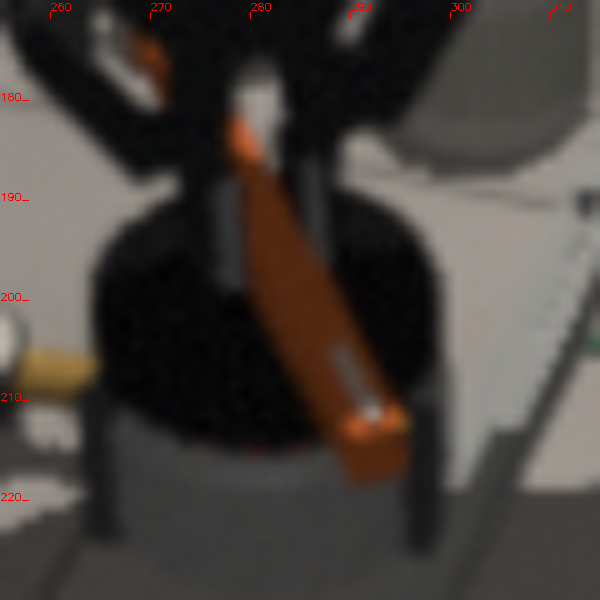

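View pics/t11.png

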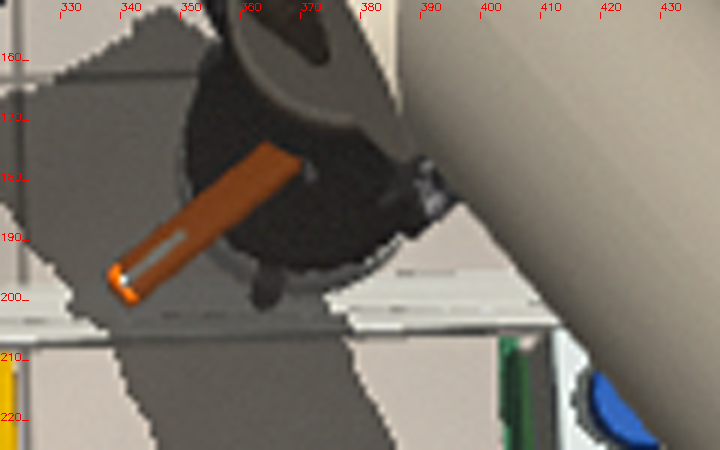

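```bash

python3 -c "
from h import *
import pickle
c=pickle.load(open('top.pkl','rb'));d=pickle.load(open('side.pkl','rb'))
a=px2w(c,363.8,140,.038);b=px2w(c,372.4,170.7,.1);k=a-b;print(a,k,np.arctan2(k[1],k[0]),np.hypot(k[0],k[1]))
a=px2w(d,249.8,205,.038);b=np.array([.594,-.073,.1]);k=a-b;print(a,k,np.arctan2(k[1],k[0]),np.hypot(k[0],k[1]))
crop(c,340,125,80,80,7,'t12.png',10)
"
```

```text
[ 0.68651764 -0.06574472  0.038     ] [ 0.08863105  0.01328965 -0.062     ] 0.14883464816141956 0.0896218593223387
[ 0.68422442 -0.05938461  0.038     ] [ 0.09022442  0.01361539 -0.062     ] 0.14977575741511046 0.09124595839282361
```

View pics/t12.png

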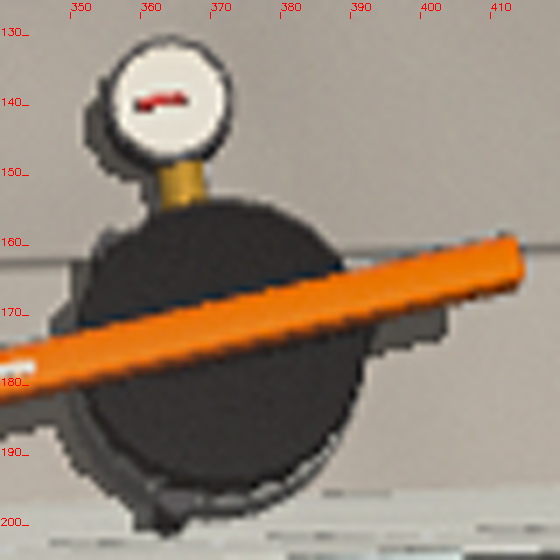

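The gauge direction gives the tank a yaw of about 0.15 rad, so the cap is at only about 0.51. The stop should come at a yaw of about 0.75, so I keep turning until I feel it.

```bash

for i in 1 2 3 4; do python3 -m handwheel '[[[0,0,0],[0,0,-0.025]],[[0,0,0],[0,0,0]]]' >/dev/null
python3 -c "
from h import *
to([.599,-.077,.106],0.15)
"; done
```

```text
t 14.1 pos [ 0.5987 -0.0775  0.1062] yawY 0.6882 w 0.015 F [-2.9 -1.3  7.5] T [-0.35  0.73  0.04]
shift [0.0002 0.0005 0.0002] turn [-0.0015  0.0006  0.5382] q [ 0.76  0.79 -0.96  1.77  0.76  1.    0.18]
t 14.3 pos [ 0.5987 -0.0775  0.1062] yawY 0.7131 w 0.0151 F [-2.7 -1.2  8.4] T [-0.39  0.73  0.05]
shift [0.0002 0.0006 0.0002] turn [-0.0016  0.0006  0.5631] q [ 0.76  0.8  -0.96  1.77  0.77  1.    0.21]
t 14.5 pos [ 0.5988 -0.0777  0.1062] yawY 0.7374 w 0.0148 F [-1.6 -1.7  8.3] T [-0.41  0.71 -0.18]
shift [0.0004 0.0006 0.0002] turn [-0.0015  0.0007  0.5874] q [ 0.76  0.8  -0.97  1.77  0.77  1.01  0.23]
t 14.7 pos [ 0.599  -0.0779  0.1062] yawY 0.7613 w 0.0153 F [-2.1 -1.8  7.4] T [-0.4   0.59 -0.47]
shift [0.0007 0.0006 0.0002] turn [-0.0011  0.0007  0.6113] q [ 0.77  0.8  -0.97  1.77  0.78  1.01  0.25]
```

```bash

python3 -m handwheel '[[[0,0,0],[0,0,0.02]],[[0,0,0],[0,0,0]],[[0,0,0.002],[0,0,0]],[[0,0,0.002],[0,0,0]],[[0,0,0.002],[0,0,0]],[[0,0,0.001],[0,0,0]],[[0,0,0],[0,0,0]],[[0,0,0],[0,0,0]]]'
python3 -c "
from h import *
to([.599,-.077,.099],0.15)
"
```

```text
clock: 15.5
eef_pos: [0.5987, -0.0775, 0.0998]
eef_rot: [0.402, 0.915, -0.001, -0.0]
contact_force: [-4.3, -2.3, 12.9]
grip_width: 0.0153
t 15.5 pos [ 0.5987 -0.0775  0.0998] yawY 0.7425 w 0.0153 F [-4.3 -2.3 12.9] T [-0.43  1.17 -0.04]
shift [0.0002 0.0006 0.0008] turn [-0.002   0.0011  0.5925] q [ 0.76  0.81 -0.96  1.77  0.78  1.    0.23]
```

```bash

python3 -m handwheel '[[[0,0,0.0008],[0,0,0]],[[0,0,0],[0,0,-0.03]],[[0,0,0],[0,0,-0.05]],[[0,0,0],[0,0,-0.06]],[[0,0,0],[0,0,-0.06]],[[0,0,0],[0,0,-0.05]],[[0,0,0],[0,0,0]]]'
python3 -c "
from h import *
to([.599,-.077,.099],0.15)
"
```

```text
clock: 16.2
eef_pos: [0.5983, -0.0779, 0.0988]
eef_rot: [0.285, 0.959, -0.001, -0.001]
contact_force: [-6.0, -3.8, 12.8]
grip_width: 0.0152
t 16.2 pos [ 0.5983 -0.0779  0.0988] yawY 0.9937 w 0.0152 F [-6.  -3.8 12.8] T [-0.64  1.27  0.1 ]
shift [-0.      0.0011 -0.0002] turn [-3.000e-03  8.000e-04  8.437e-01] q [ 0.79  0.84 -1.01  1.77  0.83  1.03  0.45]
```

```bash

python3 -m handwheel '[[[0,0,0],[0,0,-0.05]],[[0,0,0],[0,0,-0.08]],[[0,0,0],[0,0,-0.08]],[[0,0,0],[0,0,-0.08]],[[0,0,0],[0,0,-0.08]],[[0,0,0],[0,0,-0.08]],[[0,0,0],[0,0,-0.04]],[[0,0,0],[0,0,0]]]'
python3 -c "
from h import *
to([.599,-.077,.099],0.15)
"
```

```text
clock: 17.0
eef_pos: [0.5981, -0.0789, 0.0987]
eef_rot: [0.044, 0.999, -0.002, -0.001]
contact_force: [-5.4, -4.2, 11.9]
grip_width: 0.0153
t 17.0 pos [ 0.5981 -0.0789  0.0987] yawY 1.4828 w 0.0153 F [-5.4 -4.2 11.9] T [-1.02  1.4   0.03]
shift [-0.0007  0.0019 -0.0003] turn [-4.7000e-03  5.0000e-04  1.3328e+00] q [ 0.83  0.89 -1.09  1.77  0.91  1.08  0.89]
```

```bash

python3 -m handwheel '[[[0,0,0],[0,0,-0.03]],[[0,0,0],[0,0,0]],[[0,0,-0.004],[0,0,0]],[[0,0,-0.004],[0,0,0]],[[0,0,-0.004],[0,0,0]],[[0,0,0],[0,0,0]]]'
python3 -c "
from h import *
to([.599,-.077,.099],0.15)
"
python3 -m handwheel '[[[0,0,0],[0,0,0]],[[0,0,0],[0,0,0]],[[0,0,0],[0,0,0]],[[0,0,0],[0,0,0]],[[0,0,0],[0,0,0]],[[0,0,0],[0,0,0]]]' 60
python3 -c "
from h import *
to([.599,-.077,.2],0.15)
crop(capture('side'),235,110,135,150,4,'s13.png',10)
"
```

```text
clock: 17.6
eef_pos: [0.598, -0.0789, 0.1106]
eef_rot: [0.03, 1.0, -0.002, -0.001]
contact_force: [-5.1, -5.3, 9.2]
grip_width: 0.0146
t 17.6 pos [ 0.598  -0.0789  0.1106] yawY 1.5117 w 0.0146 F [-5.1 -5.3  9.2] T [-0.99  1.09  0.04]
shift [-0.0009  0.002   0.0116] turn [-5.0000e-03  6.0000e-04  1.3617e+00] q [ 0.84  0.88 -1.11  1.76  0.89  1.1   0.92]
clock: 18.2
eef_pos: [0.5992, -0.0768, 0.1099]
eef_rot: [0.029, 1.0, 0.0, -0.0]
contact_force: [0.1, 0.7, -0.5]
grip_width: 0.065
t 18.2 pos [ 0.5992 -0.0768  0.1099] yawY 1.5132 w 0.065 F [ 0.1  0.7 -0.5] T [ 0.01 -0.03  0.05]
shift [ 0.0002 -0.0002 -0.0901] turn [ 1.0000e-04 -2.0000e-04  1.3632e+00] q [ 0.84  0.88 -1.11  1.76  0.89  1.1   0.92]
```

View pics/s13.png

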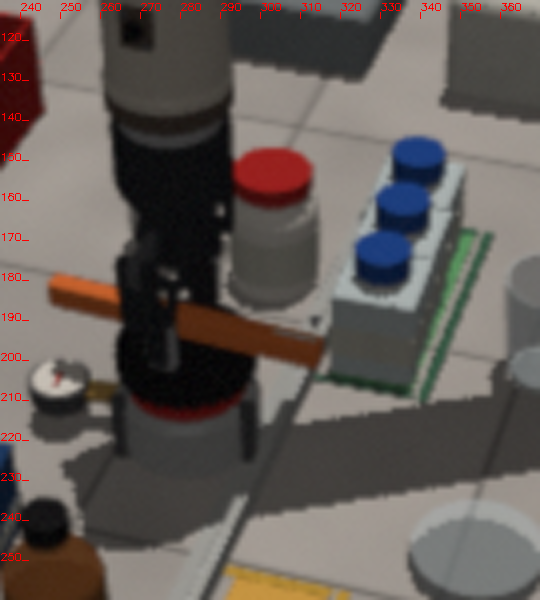

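```bash

python3 -m handwheel '[[[0,0,-0.01],[0,0,0]],[[0,0,-0.02],[0,0,0]],[[0,0,-0.03],[0,0,0]],[[0,0,-0.04],[0,0,0]],[[0,0,-0.04],[0,0,0]],[[0,0,0],[0,0,0]],[[0,0,0],[0,0,0]]]'
python3 -c "
from h import *
crop(capture('side'),235,110,135,150,4,'s14.png',10)
c=capture('top');crop(c,320,130,190,120,4,'t14.png',10)
to([.599,-.077,.2],0.15)
"
```

```text
clock: 18.95
eef_pos: [0.6, -0.0767, 0.2526]
eef_rot: [0.029, 1.0, -0.0, 0.002]
contact_force: [-0.2, -0.2, -0.3]
grip_width: 0.0654
t 19.05 pos [ 0.5987 -0.0772  0.25  ] yawY 1.5129 w 0.0654 F [-0.3  0.3 -0.2] T [0.04 0.02 0.05]
shift [-0.0003  0.0003  0.05  ] turn [-1.0000e-03  1.0000e-04  1.3629e+00] q [ 0.92  0.74 -1.26  1.66  0.73  1.3   1.03]
```

View pics/s14.png

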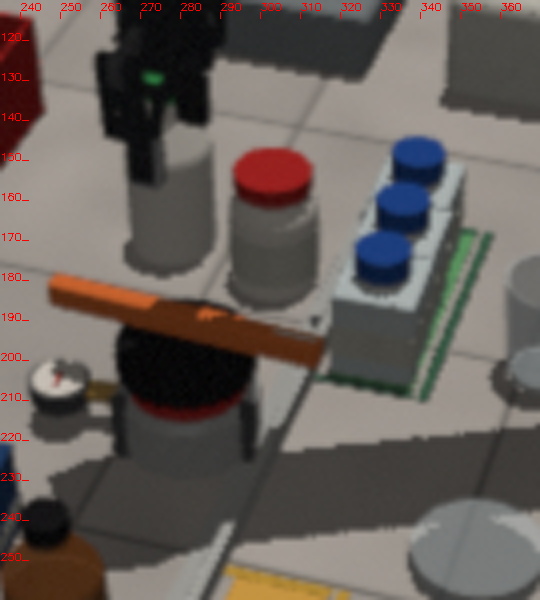

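View pics/t14.png

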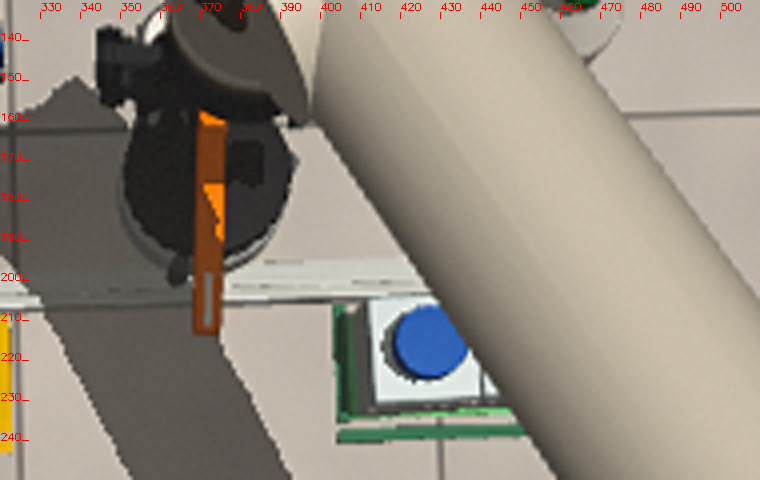

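```bash
python3 -c "
from rig import ticket,arm
print(ticket.sign_off(), arm.read_state()['clock'], arm.read_state()['contact_force'])"
```

```text
the job is handed in; nothing more can be done
the job is handed in; nothing more can be done
```

The three jars are in the green bay and the cap is open and popped up. I handed the job in at about 19 s, and the hand-in gave no verdict.

**Jars:** I gripped jar_3 across the lane and slid it along the bench, pushing the other two ahead of it. In the top view the jars sit at about +65, +2 and -59 mm from the bay's centre along the lane and within about 6 mm across it. Neighbours are about 62 mm apart. After the cap work, the side view still showed the row closed and upright. In the last top view the arm hid all but jar_3.

**Cap:** I gripped the bar and turned it to the first stop, which I felt as torque at about 0.6 rad. I then pressed it down 6 to 7 mm at about 13 N, turned it to about 1.37 rad and let go. The last side picture shows the cap raised with its red ring visible.

**Checks that disagreed:**
- The two cameras differed by about 5 mm, within the tolerances.
- My first zero for the cap ignored that the vessel is turned about 0.15 rad. I corrected this from the gauge's direction before pressing.

The contact force was near zero at the end, with the gripper about 150 mm above the bar. The bystanders I could see in the pictures had not moved visibly, though I did not measure them.

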